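Set the wire feeder to loading and hold its tension arm open

ROBOT

A 6-joint arm with a two-finger parallel gripper is mounted at the origin on a cart in front of the work surface, level with it; the furniture and walls round the work are solid. World frame = base frame: x ahead of the robot, y to its left, z up, the work surface at z = 0. Lengths are in mm, angles in rad, forces in N, time in s.
With the tool pointing down it reaches from about 350 to 775 mm from the base axis. Payload 7.3 kg.
Tool frame: the origin (TCP) lies midway between the tips of the shut fingers; the grasp point (between the pads) lies bot.tcp_to_grasp behind it (bot.tcp_to_grasp is the distance from the TCP to the grasp point, in mm); z points along the fingers, y is the direction in which the jaws open and shut (so a half turn about z gives the same grasp; the last joint's range is limited). The gripper opens to 92 mm and grips with 3 to 60 N. Pads are 19 mm wide; open, the fingers measure 130 mm over their backs; the gripper's body (75 mm by 190 mm) begins 47 mm behind the grasp point.
Start: joints at [-1.329, 0.342, 1.524, -0, 1.275, -0.146], TCP at [198.554, -486.026, 226.741] pointing down, gripper open.
Joint ranges: [-2.53, 2.53], [-0.77, 2.02], [0.04, 2.7], [-1, 4.14], [0.28, 2.66], [-3.11, 3.11]. Speed limits (rad/s): [2.57, 2.57, 3.14, 3.14, 3.14, 3.14].

INTERFACE

Orientations are given as [roll, pitch, yaw] about the fixed x, y, z axes, in that order (R = Rz(yaw) Ry(pitch) Rx(roll)).
In Python, from plant import bot gives the robot as it stands.
- The arm moves only by the shell command python3 -m inch 'ROWS'. ROWS is JSON, one flat list of numbers, 7 for each row, row after row: the shift along the world's x, y, z in cm, then the turn, a rotation vector about the world's x, y, z in degrees, then the gripper command: -1 is shut, 1 is fully open, values between are in proportion. In form: [tx, ty, tz, ax, ay, az, fingers, tx, ty, tz, ax, ay, az, fingers, ...]. A call has exactly 5 rows; each row is the pose to reach, as a shift and turn from the pose measured when the call began; what a row does not reach only later rows make up. A row lasts 1/10 s, in which the tool goes at most 50 mm and 8.59 degrees, less where a joint would pass 70% of its speed; a pose out of reach is approached as far as the arm can. A call with a gripper value outside its range is refused whole. The fingers move at their own pace and stop on an object; the grip force is fixed at half the most. Time passes only in rows, so rows that repeat a pose let the fingers close, or fill a call up. It gives the time, the measured TCP pose, the force and the opening at its end, in the units of the state.
- bot.get_obs(): the state, without advancing time (a new reading comes with each control period).
- bot.capture(name): name is "scene" or "top" or "wrist"; returns the picture (384x512x3 uint8, red, green, blue); there is no depth.
- bot.calibration(name): a dict with "fx", "fy", "cx", "cy" (pixels), "cam_to_world" (4x4, takes a point from camera to world coordinates). Camera axes: x right, y down, z forward; pixel columns grow to the right and rows downward; lengths in mm; the calibration is good to about 2 mm. A picture is of the moment at which its call begins: read the wrist's pose just before it. calibration takes no time and is no camera call; for the wrist camera it gives the pose at the moment of the call.
- bot.close_job(): hands the job in, once; it reports no verdict.
The state is a dict: "time": time; "joint_positions": joint angles; "dq": joint speeds; "tau": joint torques, N m; "tool_pos": TCP position; "tcp_rot": TCP orientation; "contact_force": force on the tool from outside, world axes, zero at the start; "moment": the same for the moment, N m; "grip_width": finger opening in mm.
Only numpy, scipy, OpenCV 4.12 (cv2) and the standard library are available. Lean on these libraries where they do the work, as an engineer would, in place of code of your own. Each camera call takes 0.05 s, during which the arm holds its last target.

TASK

Get the wire feeder ready for threading: on the key box press the yellow key, then the blue key, then the green key, each fully down and one at a time, and do not press the red key. Then take the feeder's spring-loaded tension arm by its white roller with the fingers, swing it clockwise (seen from above) all the way to its working stop, and finish while still holding it there against the spring; do not let go. Leave the other things on the bench where they are.

Things in the scene. Friction and masses are not known exactly. Their poses are not given: they have to be found in the camera images.
- tension_arm (a joint): swing angle (rad) of the wire feeder's tension arm about its vertical pivot: 0 at its rest stop (where it starts), 1.22 at its working stop; it grows as the arm swings CLOCKWISE seen from above. A spring drives it back to 0: held at the roller it pulls with about 3 N at rest and 7 N at the working stop.
- feeder: the wire feeder: grey plate 160x225 mm, top 12 mm above the bench, fixed to the bench, carrying a solder spool and a small drive block (both lower than 62 mm) and the tension arm: an aluminium bar 100 mm long from pivot to roller, 14 mm wide, its top 38 mm above the bench, with two black stop posts beside it (to 41 mm) and a pivot screw (to 56 mm). Origin at the underside
- pivot_point (a point): point on the arm's vertical pivot axis, at the height of the roller's middle; the vector from here to roller_mid is the arm's direction
- roller_mid (a point): middle of the white roller (half-way up, on its axis), 68 mm above the bench, 100 mm from the pivot axis
- roller: the white upright roller at the free end of the tension arm; it turns freely on its axle: 52 mm tall (42 to 94 mm above the bench), 20 mm thick with 24 mm flanges at its ends; origin at its middle. Room for fingers all round above 56 mm, save that the spool (up to 62 mm) stands about 50 mm off the roller when the arm is at its working stop
- key_yellow_top (a point): centre of the top of the yellow round key (26 mm wide) on the grey key box (150x150 mm, fixed to the bench; the lid of the box is 38.5 mm above the bench). The four keys stand in a square 62 mm apart, their colours in any order; the box may be turned
- key_yellow (a joint): how far the yellow key is pressed down (m): 0 up, 0.006 fully down; it springs back, fully down takes 5 N
- key_blue_top (a point): centre of the top of the blue round key (26 mm wide) on the grey key box (150x150 mm, fixed to the bench; the lid of the box is 38.5 mm above the bench). The four keys stand in a square 62 mm apart, their colours in any order; the box may be turned
- key_blue (a joint): how far the blue key is pressed down (m): 0 up, 0.006 fully down; it springs back, fully down takes 5 N
- key_green_top (a point): centre of the top of the green round key (26 mm wide) on the grey key box (150x150 mm, fixed to the bench; the lid of the box is 38.5 mm above the bench). The four keys stand in a square 62 mm apart, their colours in any order; the box may be turned
- key_green (a joint): how far the green key is pressed down (m): 0 up, 0.006 fully down; it springs back, fully down takes 5 N
- key_red_top (a point): centre of the top of the red round key (26 mm wide) on the grey key box (150x150 mm, fixed to the bench; the lid of the box is 38.5 mm above the bench). The four keys stand in a square 62 mm apart, their colours in any order; the box may be turned
- key_red (a joint): how far the red key is pressed down (m): 0 up, 0.006 fully down; it springs back, fully down takes 5 N
- terminal: small green terminal block, 12x38x11 mm, lying near the back; origin at the centre of its underside; a bystander
- flush_cutters: flush cutters with blue and black grips, 170x55x14 mm, lying flat; origin at the centre of its underside; a bystander
- red_screwdriver: screwdriver with red handle, 178 mm long, lying; origin at the centre of its underside; a bystander
- brush: flat brush with wooden handle, 140 mm long, lying; origin at the centre of its underside; a bystander

How it is judged (in metres and radians):
On the way, in this order (a step that is already met when the one before it is completed fails the run):
1. the yellow key is pressed down, the other keys up (value of joint key_yellow above 0.004 m and value of joint each of key_blue, key_green, key_red below 0.0015 m), for 0.05 s.
2. the blue key is pressed down, the other keys up (value of joint key_blue above 0.004 m and value of joint each of key_yellow, key_green, key_red below 0.0015 m), for 0.05 s.
3. the green key is pressed down, the other keys up (value of joint key_green above 0.004 m and value of joint each of key_yellow, key_blue, key_red below 0.0015 m), for 0.05 s.
4. the tension arm is swung to its working stop with the fingers on the roller (value of joint tension_arm above 1.15 rad and contact force between the fingers and roller above 2 N and value of joint each of key_yellow, key_blue, key_green, key_red below 0.0015 m), for 0.3 s.
At the end, for the whole second after the job is handed in: The tension arm is still held within 0.07 rad (4 degrees) of its working stop (joint above 1.15 of 1.22), at rest, the fingers pressing on the white roller with more than 2 N, and all four keys are up (all of step 4 and velocity of joint tension_arm between -0.1 and 0.1 rad/s); the arm keeps its last pose, push and grip.
It fails at once if the red key is pressed (value of joint key_red above 0.003 m).
It fails at once if a loose bystander (terminal block, cutters, screwdriver or brush) is moved more than 30 mm (distance of any of terminal, flush_cutters, red_screwdriver, brush from where it was at the start of the episode above 0.03 m).
It also fails if it takes over 58 s, if anything falls off the work surface, if the arm or the gripper's body presses on something with over 40 N, if the wrist force passes 120 N, or if a joint passes its speed limit or range.

## Working session

There is one attempt and no reset: what is moved stays moved. The work goes in short steps, Python scripts to look and compute and a shell command to move; the robot and the scene stay as the last step left them, time stands still between calls to the robot, and variables do not carry over. Pictures are saved under pics/ and viewed, and the job is handed in when it is done.

```bash
mkdir -p pics; ls; python3 - <<'E'
from plant import bot
import cv2
print(bot.get_obs(), bot.tcp_to_grasp)
for n in("scene","top"):
    im=bot.capture(n); cv2.imwrite(f"pics/{n}0.png",im[:,:,::-1]); print(n,bot.calibration(n))
E
```

```text
pics
{'time': 0.0, 'joint_positions': array([-1.32903565e+00,  3.42724714e-01,  1.52501381e+00, -1.77814973e-05,
        1.27537861e+00, -1.46003288e-01]), 'dq': array([ 0.0002057 ,  0.00132947, -0.00097228, -0.0004828 , -0.00099367,
        0.00182334]), 'tau': array([ 2.30801488e-03, -4.31235623e+01, -2.44217205e+01,  7.20438897e-02,
        5.57907403e-02, -1.17971181e-04]), 'tool_pos': array([ 198.42967061, -485.62358136,  226.0450398 ]), 'tcp_rot': array([-3.14008191e+00, -2.04968033e-04,  3.87768999e-01]), 'contact_force': array([-0.12428259, -0.2269214 ,  0.57474658]), 'moment': array([-0.00344392, -0.04518887,  0.02524663]), 'grip_width': 91.91897011875496} 18.8
scene {'fx': 375.0428358897888, 'fy': 375.0428358897888, 'cx': 255.34182355743135, 'cy': 196.25576775859693, 'cam_to_world': array([[-8.62058552e-01, -3.62404080e-01,  3.54285670e-01,
         1.75190018e+02],
       [-5.06649599e-01,  5.98724857e-01, -6.20350489e-01,
         7.19484518e+02],
       [ 1.26979113e-02, -7.14277137e-01, -6.99747765e-01,
         7.94081406e+02],
       [ 0.00000000e+00,  0.00000000e+00,  0.00000000e+00,
         1.00000000e+00]])}
top {'fx': 411.26801494037124, 'fy': 411.26801494037124, 'cx': 254.29543448149784, 'cy': 191.6119899522092, 'cam_to_world': array([[ 1.61814378e-02, -9.83240990e-01,  1.81591068e-01,
         2.67651264e+02],
       [-9.99758381e-01, -1.32082478e-02,  1.75704540e-02,
         5.36181234e+01],
       [-1.48774908e-02, -1.81831507e-01, -9.83217150e-01,
         1.45283877e+03],
       [ 0.00000000e+00,  0.00000000e+00,  0.00000000e+00,
         1.00000000e+00]])}
```

View pics/scene0.png

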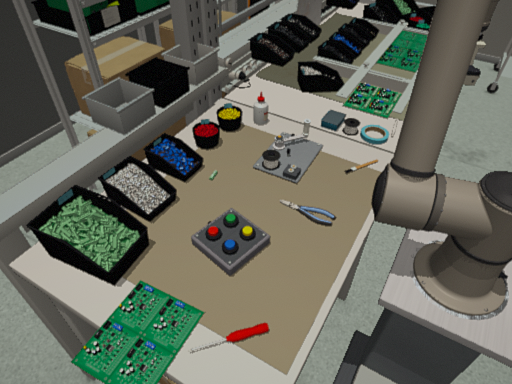

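View pics/top0.png

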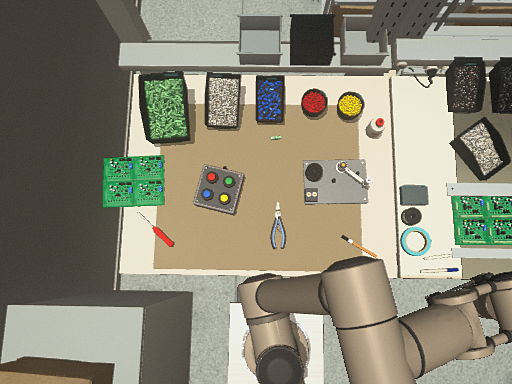

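The views show the key box near top pixel (219,189) and the feeder near (335,182), with the roller around (367,181). Next I'll zoom in and measure both.

```bash
cat > h.py <<'E'
import numpy as np, cv2
from plant import bot
def ray(n,u,v,z,C=None):
    c=C or bot.calibration(n); T=c["cam_to_world"]
    d=T[:3,:3]@np.array([(u-c["cx"])/c["fx"],(v-c["cy"])/c["fy"],1]); o=T[:3,3]
    return o+d*(z-o[2])/d[2]
def proj(n,p,C=None):
    c=C or bot.calibration(n); T=c["cam_to_world"]; q=T[:3,:3].T@(np.array(p)-T[:3,3])
    return c["fx"]*q[0]/q[2]+c["cx"],c["fy"]*q[1]/q[2]+c["cy"]
def colour(im,box,z,n):
    u0,v0,u1,v1=box; s=cv2.cvtColor(im[v0:v1,u0:u1],cv2.COLOR_RGB2HSV); H,S,V=cv2.split(s)
    for k,(a,b) in dict(yellow=(22,35),green=(50,85),blue=(95,125),red=(0,8)).items():
        m=((H>=a)&(H<=b)&(S>130)&(V>60)).astype(np.uint8)
        nn,l,st,c=cv2.connectedComponentsWithStats(m)
        if nn>1:
            i=1+st[1:,4].argmax(); p=c[i]+[u0,v0]; print(n,k,st[i,4],p.round(1),ray(n,*p,z).round(1))
E
python3 - <<'E'
from h import *
for n,b,r in(("top",(190,160,248,218),(295,145,385,215)),("scene",(190,205,275,275),(245,115,330,185))):
    im=cv2.imread(f"pics/{n}0.png")[:,:,::-1].copy(); colour(im,b,48,n)
    for k,q in(("k",b),("f",r)):
        c=im[q[1]:q[3],q[0]:q[2],::-1]; cv2.imwrite(f"pics/{n}_{k}.png",cv2.resize(c,None,fx=8,fy=8,interpolation=cv2.INTER_CUBIC))
E
```

```text
top yellow 50 [223.5 197.6] [504.4 185.2  48. ]
top green 35 [228.3 180.7] [564.8 170.2  48. ]
top blue 40 [206.4 193.2] [519.1 245.4  48. ]
top red 46 [211.  176.4] [579.3 231.3  48. ]
scene yellow 91 [247.  230.4] [507.3 178.7  48. ]
scene green 71 [230.3 217.8] [568.5 164.1  48. ]
scene blue 92 [229.2 244. ] [522.1 239.9  48. ]
scene red 82 [212.8 230.7] [582.6 225.4  48. ]
```

```bash
ls pics
```

```text
scene0.png
scene_f.png
scene_k.png
top0.png
top_f.png
top_k.png
```

View pics/top_f.png

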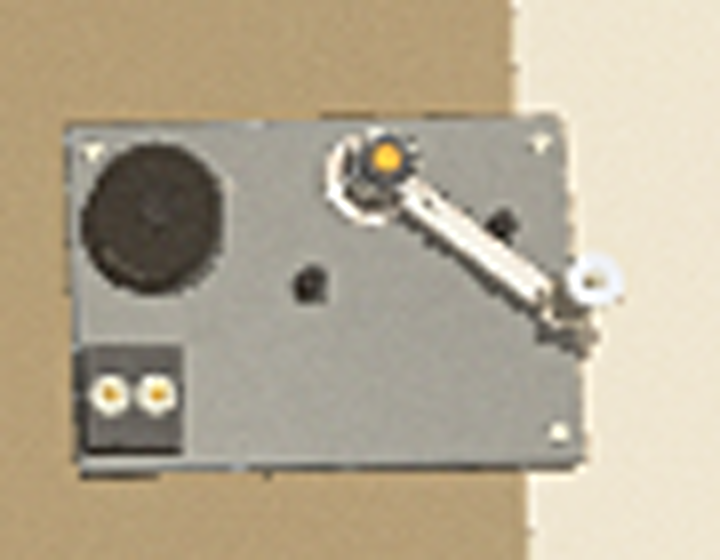

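View pics/scene_f.png

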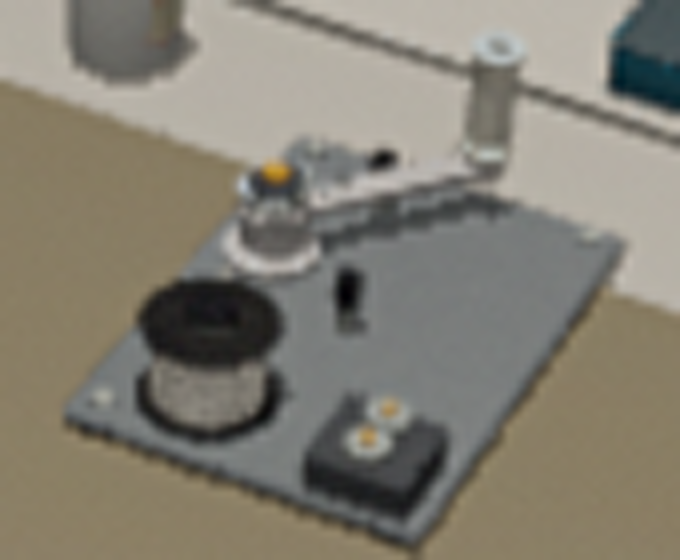

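View pics/scene_k.png

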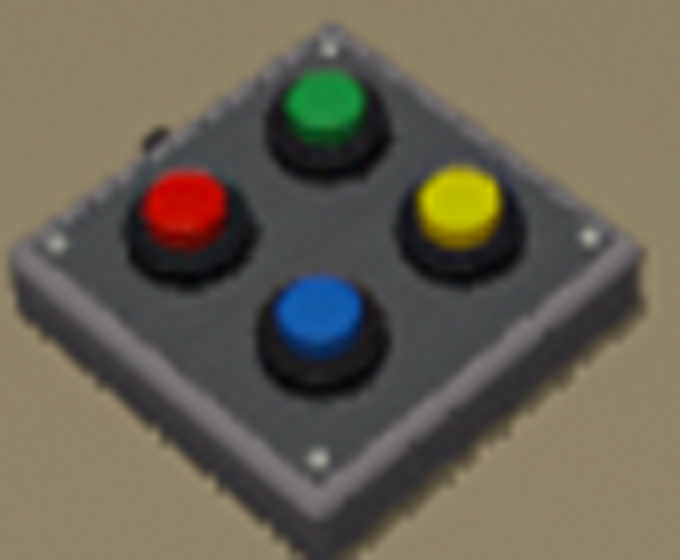

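```bash
python3 - <<'E'
from h import *
def tri(a,b):
    A=[];B=[]
    for n,(u,v) in(("top",a),("scene",b)):
        T=bot.calibration(n)["cam_to_world"]; o=T[:3,3]; d=ray(n,u,v,0)-o; d/=np.linalg.norm(d); P=np.eye(3)-np.outer(d,d); A.append(P);B.append(P@o)
    return np.linalg.lstsq(np.vstack(A),np.hstack(B),rcond=None)[0].round(1)
t=lambda x,y:(295+x/8-.4,145+y/8-.4)
s=lambda x,y:(245+x/8-.4,115+y/8-.4)
sk=lambda x,y:(190+x/8-.4,205+y/8-.4)
for k,a,b in(("y",(223.5,197.6),sk(460,195)),("g",(228.3,180.7),sk(325,100)),("b",(206.4,193.2),sk(319,304)),("r",(211,176.4),sk(185,198))): print(k,tri(a,b),ray("top",*a,54).round(1),ray("scene",*b,54).round(1))
print("rollertop",tri(t(597,278),s(498,47)),ray("top",*t(597,278),94),ray("scene",*s(498,47),94))
print("pivot",tri(t(388,157),s(277,172)),ray("top",*t(388,157),56),ray("scene",*s(277,172),56))
print("spool",ray("top",*t(153,218),62)); print("posts",ray("top",*t(502,220),41),ray("top",*t(311,283),41))
E
```

```text
y [502.9 184.1  61.5] [503.5 184.6  54. ] [506.8 178.8  54. ]
g [563.5 169.7  58.6] [563.4 169.7  54. ] [567.  166.5  54. ]
b [517.7 243.7  60.4] [518.2 244.4  54. ] [521.3 239.7  54. ]
r [577.3 230.1  60.9] [577.9 230.5  54. ] [582.2 225.6  54. ]
rollertop [ 566.6 -308.5   92.2] [ 565.76366522 -308.13794355   94.        ] [ 566.04513012 -305.84809862   94.        ]
pivot [ 628.1 -229.9   53.1] [ 626.86841377 -229.42304431   56.        ] [ 626.74695997 -226.08459234   56.        ]
spool [ 596.87298487 -126.19594405   62.        ]
posts [ 602.88149259 -281.6493827    41.        ] [ 573.53723681 -197.58565354   41.        ]
```

```bash
python3 -m inch '[3.4,3.4,0,0,0,0,-1, 6.8,6.8,0,0,0,0,-1, 10.2,10.2,0,0,0,0,-1, 13.6,13.6,0,0,0,0,-1, 17,17,0,0,0,0,-1]'
python3 -m inch '[1,4.5,0,0,0,0,-1, 2,9,0,0,0,0,-1, 3,13.5,0,0,0,0,-1, 4,18,0,0,0,0,-1, 5,22.5,0,0,0,0,-1]'
```

```text
time: 0.6
tool_pos: [369.4, -314.0, 225.9]
tcp_rot: [-3.14, -0.0, 0.387]
contact_force: [0.5, -0.9, -0.1]
grip_width: 56.0
time: 1.1
tool_pos: [419.2, -87.1, 225.8]
tcp_rot: [-3.14, 0.0, 0.387]
contact_force: [1.0, -0.1, 0.7]
grip_width: 16.2
```

```bash
python3 -m inch '[1.6,4.5,-1,0,0,0,-1, 3.2,9,-2,0,0,0,-1, 4.8,13.5,-3,0,0,0,-1, 6.4,18,-4,0,0,0,-1, 8.0,22.5,-5,0,0,0,-1]'
python3 -m inch '[0.2,2.3,-1,0,0,0,-1, 0.4,4.6,-2,0,0,0,-1, 0.4,4.6,-3,0,0,0,-1, 0.4,4.6,-3,0,0,0,-1, 0.4,4.6,-3,0,0,0,-1]'
python3 - <<'E'
from h import *
C=bot.calibration("wrist"); im=bot.capture("wrist"); cv2.imwrite("pics/w1.png",im[:,:,::-1]); print(bot.get_obs()["tool_pos"]); 
for z in (54,60):
  s=cv2.cvtColor(im,cv2.COLOR_RGB2HSV);colour(im,(0,0,512,384),z,"wrist")
E
```

```text
time: 1.6
tool_pos: [499.3, 139.9, 175.1]
tcp_rot: [-3.14, 0.001, 0.387]
contact_force: [1.3, -0.0, 0.6]
grip_width: 0.5
time: 2.1
tool_pos: [503.2, 185.0, 145.0]
tcp_rot: [-3.14, 0.001, 0.387]
contact_force: [0.2, 0.4, -0.5]
grip_width: -0.0
[503.5510442  184.92719902 145.48696785]
wrist yellow 656 [256.2 194.4] [504.1 183.4  54. ]
wrist green 5104 [38.5 53.6] [548.2 397.3  54. ]
wrist blue 693 [200.1 156.5] [518.  244.2  54. ]
wrist red 1256 [ 30.9 209.8] [408.8 377.3  54. ]
wrist yellow 656 [256.2 194.4] [505.6 184.   60. ]
wrist green 5104 [38.5 53.6] [548.6 392.7  60. ]
wrist blue 693 [200.1 156.5] [519.1 243.3  60. ]
wrist red 1256 [ 30.9 209.8] [412.5 373.3  60. ]
```

View pics/w1.png

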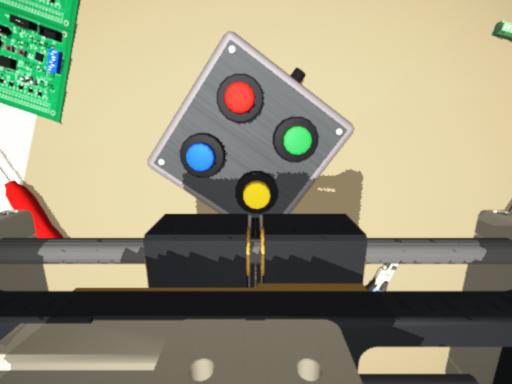

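The wrist picture shows yellow at (256,194), blue at (200,157), green at (297,139) and red at (240,97). This agrees with the earlier measurements to within about 2 mm, so I'll go down onto yellow.

```bash
python3 -m inch '[0.05,-0.1,-3,0,0,0,-1, 0.05,-0.1,-6,0,0,0,-1, 0.05,-0.1,-7.5,0,0,0,-1, 0.05,-0.1,-8,0,0,0,-1, 0.05,-0.1,-8,0,0,0,-1]'
```

```text
time: 2.65
tool_pos: [504.3, 183.3, 65.7]
tcp_rot: [-3.14, 0.0, 0.385]
contact_force: [-0.2, -0.7, -0.5]
grip_width: 0.4
```

```bash
python3 -m inch '[0,0,-0.2,0,0,0,-1, 0,0,-0.4,0,0,0,-1, 0,0,-0.6,0,0,0,-1, 0,0,-0.6,0,0,0,-1, 0,0,-0.6,0,0,0,-1]'
```

```text
time: 3.15
tool_pos: [504.8, 183.3, 60.2]
tcp_rot: [-3.14, -0.001, 0.385]
contact_force: [0.4, -1.7, 1.4]
grip_width: 0.5
```

```bash
python3 -m inch '[0,0,-0.1,0,0,0,-1, 0,0,-0.2,0,0,0,-1, 0,0,-0.3,0,0,0,-1, 0,0,-0.3,0,0,0,-1, 0,0,-0.3,0,0,0,-1]'
```

```text
time: 3.65
tool_pos: [504.8, 183.3, 57.2]
tcp_rot: [-3.14, -0.001, 0.385]
contact_force: [0.4, -0.7, 4.1]
grip_width: 0.3
```

```bash
python3 -m inch '[0,0,-0.1,0,0,0,-1, 0,0,-0.2,0,0,0,-1, 0,0,-0.3,0,0,0,-1, 0,0,-0.3,0,0,0,-1, 0,0,-0.3,0,0,0,-1]'
```

```text
time: 4.15
tool_pos: [504.9, 183.3, 54.7]
tcp_rot: [-3.14, -0.001, 0.385]
contact_force: [-1.6, -1.9, 8.4]
grip_width: 0.9
```

```bash
python3 -m inch '[0,0,-0.1,0,0,0,-1, 0,0,-0.1,0,0,0,-1, 0,0,-0.1,0,0,0,-1, 0,0,-0.1,0,0,0,-1, 0,0,-0.1,0,0,0,-1]'
```

```text
time: 4.65
tool_pos: [504.9, 183.3, 54.6]
tcp_rot: [-3.141, -0.002, 0.385]
contact_force: [-2.5, -1.6, 12.8]
grip_width: 0.5
```

Force rises to 12.8 N with no further travel, so yellow is bottomed at z≈54.6. Next is blue.

```bash
python3 -m inch '[0,0,2.5,0,0,0,-1, 0.2,1,3,0,0,0,-1, 0.8,3.5,3,0,0,0,-1, 1.4,6,3,0,0,0,-1, 1.4,6,3,0,0,0,-1]'
python3 -m inch '[0,0,-1.2,0,0,0,-1, 0,0,-2.2,0,0,0,-1, 0,0,-2.5,0,0,0,-1, 0,0,-2.8,0,0,0,-1, 0,0,-2.8,0,0,0,-1]'
```

```text
time: 5.15
tool_pos: [519.1, 246.2, 83.9]
tcp_rot: [-3.14, -0.003, 0.388]
contact_force: [0.6, 0.0, -0.5]
grip_width: 0.5
time: 5.65
tool_pos: [518.3, 245.7, 55.5]
tcp_rot: [-3.14, -0.0, 0.387]
contact_force: [-3.4, -0.8, 4.9]
grip_width: 0.1
```

```bash
python3 -m inch '[0,0,-0.1,0,0,0,-1, 0,0,-0.2,0,0,0,-1, 0,0,-0.3,0,0,0,-1, 0,0,-0.3,0,0,0,-1, 0,0,-0.3,0,0,0,-1]'
```

```text
time: 6.15
tool_pos: [518.5, 245.7, 54.6]
tcp_rot: [-3.14, -0.002, 0.387]
contact_force: [-6.8, -0.6, 17.0]
grip_width: 0.5
```

Blue is bottomed at 17 N. Next is green.

```bash
python3 -m inch '[0,0,2.5,0,0,0,-1, 0.6,-1,3,0,0,0,-1, 2.4,-4,3,0,0,0,-1, 4.5,-7.5,3,0,0,0,-1, 4.5,-7.5,3,0,0,0,-1]'
python3 -m inch '[0,0,-1.2,0,0,0,-1, 0,0,-2.2,0,0,0,-1, 0,0,-2.5,0,0,0,-1, 0,0,-2.8,0,0,0,-1, 0,0,-2.8,0,0,0,-1]'
```

```text
time: 6.65
tool_pos: [566.5, 166.1, 84.3]
tcp_rot: [3.141, -0.004, 0.383]
contact_force: [0.8, 0.0, -0.4]
grip_width: 0.6
time: 7.15
tool_pos: [565.7, 166.4, 55.9]
tcp_rot: [3.141, -0.002, 0.384]
contact_force: [-0.9, -2.2, 3.2]
grip_width: 0.3
```

```bash
python3 -m inch '[0,0,-0.1,0,0,0,-1, 0,0,-0.2,0,0,0,-1, 0,0,-0.3,0,0,0,-1, 0,0,-0.3,0,0,0,-1, 0,0,-0.3,0,0,0,-1]'
```

```text
time: 7.65
tool_pos: [565.9, 166.7, 54.6]
tcp_rot: [3.141, -0.004, 0.384]
contact_force: [-5.0, -2.8, 12.8]
grip_width: 0.3
```

Green is bottomed too. Now I'll lift and travel to a point above the roller, opening the fingers on the way.

```bash
python3 -m inch '[0,0,3,0,0,0,-1, 0,0,7,0,0,0,-1, 0,-1,11,0,0,0,-1, 0,-5,13,0,0,-3,0, 0,-9.5,13,0,0,-5,1]'
python3 -m inch '[0,-4.5,0,0,0,-3,1, 0,-9,0,0,0,-6,1, 0,-13.5,0,0,0,-9,1, 0,-18,0,0,0,-12,1, 0,-22.5,0,0,0,-15,1]'
python3 - <<'E'
from h import *
print(bot.get_obs())
E
```

```text
time: 8.15
tool_pos: [567.9, 72.4, 188.4]
tcp_rot: [3.139, -0.012, 0.298]
contact_force: [1.2, -0.9, 0.8]
grip_width: 11.6
time: 8.65
tool_pos: [568.0, -153.9, 188.4]
tcp_rot: [3.14, -0.013, 0.035]
contact_force: [-0.0, 0.0, 0.4]
grip_width: 51.7
{'time': 8.65, 'joint_positions': array([-0.39694529,  0.48153666,  1.41374282,  0.00405219,  1.23399146,
        1.13777586]), 'dq': array([-0.72636704,  0.18959888, -0.31503379,  0.00548934,  0.12018979,
       -0.20279128]), 'tau': array([ 2.93242067e+00, -5.18768406e+01, -2.26785529e+01, -3.45511548e-02,
       -1.11696948e-01,  2.46590786e-01]), 'tool_pos': array([ 567.97885359, -153.93480406,  188.38548458]), 'tcp_rot': array([ 3.13990959, -0.01279381,  0.03477037]), 'contact_force': array([-0.00704199,  0.00586757,  0.36184863]), 'moment': array([ 0.02318113,  0.00276933, -0.03936129]), 'grip_width': 51.65805133834236}
```

```bash
python3 -m inch '[0,-4.5,0,0,0.3,0,1, 0,-9,0,0,0.7,0,1, -0.2,-13,0,0,0.7,0,1, -0.2,-15.4,0,0,0.7,0,1, -0.2,-15.4,-1,0,0.7,0,1]'
python3 - <<'E'
from h import *
print(bot.get_obs()["tool_pos"])
C=bot.calibration("wrist");im=bot.capture("wrist"); cv2.imwrite("pics/w2.png",im[:,:,::-1]); print(proj("wrist",(566,-308,94),C),C)
im=bot.capture("top"); cv2.imwrite("pics/t2.png",im[:,:,::-1])
E
```

```text
time: 9.15
tool_pos: [566.4, -311.5, 178.9]
tcp_rot: [3.138, -0.004, 0.031]
contact_force: [0.3, -0.2, -0.1]
grip_width: 90.0
[ 566.41818503 -311.5310024   178.85357698]
(np.float64(250.31941573069773), np.float64(197.07051948372185)) {'fx': 273.40389430745194, 'fy': 273.40389430745194, 'cx': 254.9218663737264, 'cy': 191.17489797784245, 'cam_to_world': array([[ 3.09061230e-02, -9.69547359e-01, -2.42945943e-01,
         6.32449979e+02],
       [-9.99513007e-01, -2.89313302e-02, -1.16930424e-02,
        -3.09133277e+02],
       [ 4.30820912e-03,  2.43189016e-01, -9.69969351e-01,
         3.36500998e+02],
       [ 0.00000000e+00,  0.00000000e+00,  0.00000000e+00,
         1.00000000e+00]])}
```

View pics/w2.png

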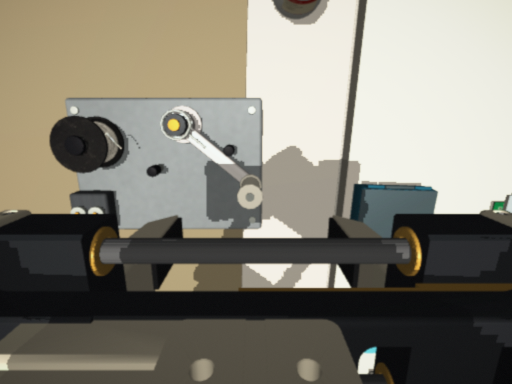

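The roller top appears at (250,198) and was predicted at (250.3,197.1), so the estimate holds. I'll narrow the fingers to about 50 mm and descend.

```bash
python3 -m inch '[0,0.35,-1,0,0,0,0.1, 0,0.35,-3,0,0,0,0.1, 0,0.35,-5,0,0,0,0.1, 0,0.35,-6,0,0,0,0.1, 0,0.35,-6,0,0,0,0.1]'
python3 -m inch '[0,0,-1,0,0,0,0.1, 0,0,-2.5,0,0,0,0.1, 0,0,-4,0,0,0,0.1, 0,0,-5.4,0,0,0,0.1, 0,0,-5.8,0,0,0,0.1]'
```

```text
time: 9.75
tool_pos: [564.8, -301.7, 114.5]
tcp_rot: [-3.138, 0.004, 0.036]
contact_force: [-0.2, -0.6, 0.0]
grip_width: 56.6
time: 10.25
tool_pos: [564.3, -301.1, 55.0]
tcp_rot: [-3.136, 0.006, 0.036]
contact_force: [-1.0, 1.1, 0.4]
grip_width: 50.7
```

```bash
python3 -m inch '[0,-0.3,0.3,0,0,0,0.1, 0.2,-0.7,0.6,0,0,0,0.1, 0.2,-0.7,0.6,0,0,0,0.1, 0.2,-0.7,0.6,0,0,0,0.1, 0.2,-0.7,0.6,0,0,0,0.1]'
python3 - <<'E'
from h import *
print(bot.get_obs()["tool_pos"])
for n in("wrist","scene"):
  im=bot.capture(n); cv2.imwrite(f"pics/{n}3.png",im[:,:,::-1])
c=im[90:190,240:360,::-1]; cv2.imwrite("pics/scene3.png",cv2.resize(c,None,fx=6,fy=6,interpolation=cv2.INTER_CUBIC))
E
```

```text
time: 10.75
tool_pos: [566.4, -308.2, 61.4]
tcp_rot: [-3.137, 0.006, 0.036]
contact_force: [-1.1, -0.3, 0.1]
grip_width: 50.2
[ 566.38122102 -308.2377594    61.35003291]
```

View pics/wrist3.png

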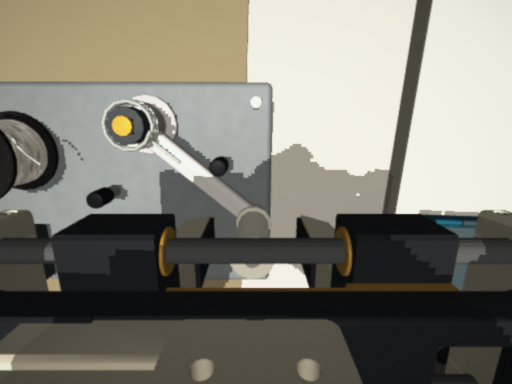

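View pics/scene3.png

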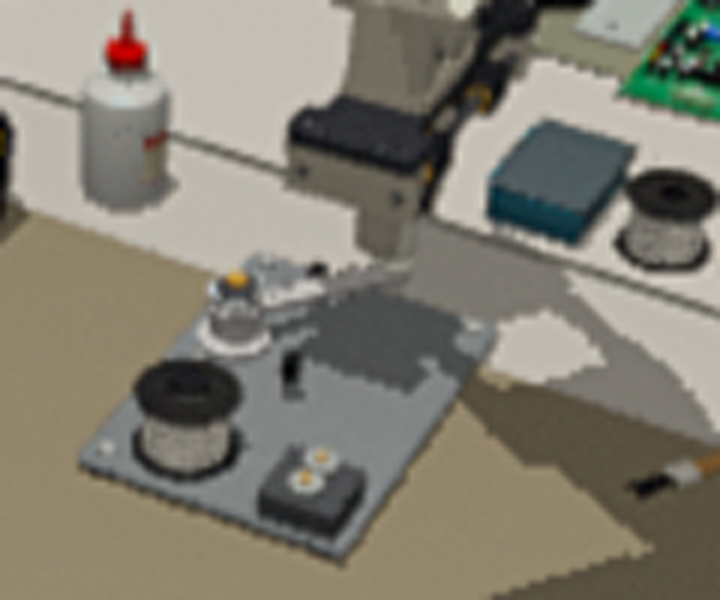

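The roller, at about (254,240) in the wrist picture, sits centred between the fingers at (200,·) and (315,·). Closing now.

```bash
python3 -m inch '[0,0,0,0,0,0,-1, 0,0,0,0,0,0,-1, 0,0,0,0,0,0,-1, 0,0,0,0,0,0,-1, 0,0,0,0,0,0,-1]'; python3 -m inch '[0,0,0,0,0,0,-1, 0,0,0,0,0,0,-1, 0,0,0,0,0,0,-1, 0,0,0,0,0,0,-1, 0,0,0,0,0,0,-1]'
```

```text
time: 11.35
tool_pos: [566.1, -307.0, 61.0]
tcp_rot: [-3.135, 0.007, 0.036]
contact_force: [1.0, 4.8, 1.7]
grip_width: 21.6
time: 11.85
tool_pos: [566.1, -306.9, 61.0]
tcp_rot: [-3.134, 0.007, 0.036]
contact_force: [-1.0, 2.7, 1.7]
grip_width: 21.0
```

```bash
python3 - <<'E'
import numpy as np
P=np.array([627,-229.4]); a0=np.arctan2(-307.3+229.4,566-627)
f=lambda t:P+100*np.array([np.cos(a0-np.radians(t)),np.sin(a0-np.radians(t))])
print(np.degrees(a0),f(0))
for t in range(0,75,5): print(t,((f(t)-f(0))/10).round(2),f(t).round(1))
print(f(69.9))
E
```

```text
-128.06290460139712 [ 565.34737449 -308.13343488]
0 [0. 0.] [ 565.3 -308.1]
5 [-0.66  0.57] [ 558.7 -302.5]
10 [-1.27  1.19] [ 552.6 -296.2]
15 [-1.83  1.86] [ 547.1 -289.5]
20 [-2.32  2.58] [ 542.1 -282.3]
25 [-2.75  3.34] [ 537.8 -274.7]
30 [-3.11  4.14] [ 534.2 -266.8]
35 [-3.4   4.96] [ 531.3 -258.5]
40 [-3.62  5.8 ] [ 529.2 -250.1]
45 [-3.76  6.67] [ 527.7 -241.5]
50 [-3.83  7.54] [ 527.1 -232.8]
55 [-3.82  8.41] [ 527.1 -224.1]
60 [-3.74  9.28] [ 528.  -215.4]
65 [-3.58 10.13] [ 529.6 -206.8]
70 [-3.34 10.97] [ 531.9 -198.4]
[ 531.87436141 -198.55988194]
```

```bash
python3 -m inch '[-0.66,0.57,0,0,0,0,-1, -1.27,1.19,0,0,0,-1,-1, -1.83,1.86,0,0,0,-2,-1, -2.32,2.58,0,0,0,-3,-1, -2.32,2.58,0,0,0,-3,-1]'
```

```text
time: 12.35
tool_pos: [542.4, -280.4, 61.2]
tcp_rot: [-3.135, 0.007, -0.017]
contact_force: [4.2, -1.6, -3.4]
grip_width: 21.6
```

```bash
python3 -m inch '[-0.45,0.6,0,0,0,-1,-1, -0.8,1.4,0,0,0,-2,-1, -1.1,2.2,0,0,0,-3,-1, -1.3,3.0,0,0,0,-4,-1, -1.45,3.9,0,0,0,-5,-1]'
```

```text
time: 12.85
tool_pos: [528.6, -242.3, 61.2]
tcp_rot: [-3.137, 0.004, -0.105]
contact_force: [6.4, -4.9, -5.4]
grip_width: 21.5
```

```bash
python3 -m inch '[-0.15,0.95,0,0,0,-1,-1, -0.15,1.8,0,0,0,-2,-1, -0.05,2.7,0,0,0,-3,-1, 0.1,3.5,0,0,0,-4,-1, 0.1,3.5,0,0,0,-5,-1]'
```

```text
time: 13.35
tool_pos: [529.8, -208.0, 61.2]
tcp_rot: [-3.139, 0.003, -0.192]
contact_force: [3.0, -8.0, -4.8]
grip_width: 21.4
```

```bash
python3 - <<'E'
from h import *
o=bot.get_obs();print(o["tool_pos"],o["contact_force"])
for n in("wrist","top"):
  im=bot.capture(n); cv2.imwrite(f"pics/{n}4.png",im[:,:,::-1])
E
```

```text
[ 529.78358006 -208.03554274   61.23745682] [ 2.99301446 -8.03810491 -4.76974503]
```

View pics/wrist4.png

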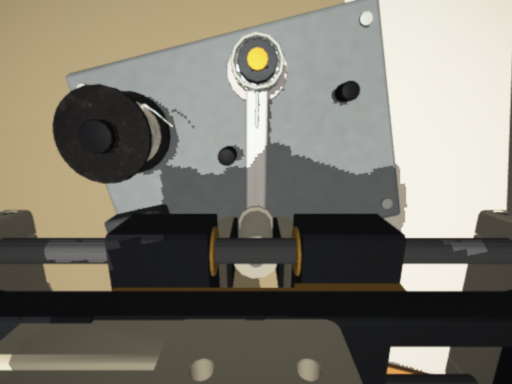

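The arm is held at about 64° and a gap to the stop post at (228,156) is still visible, so I'll push on to the stop in small steps.

```bash
python3 -m inch '[0.05,0.3,0,0,0,0,-1, 0.15,0.6,0,0,0,-1,-1, 0.2,0.9,0,0,0,-1,-1, 0.2,0.9,0,0,0,-1,-1, 0.2,0.9,0,0,0,-1,-1]'
```

```text
time: 13.95
tool_pos: [531.4, -201.3, 61.2]
tcp_rot: [-3.141, 0.003, -0.21]
contact_force: [3.4, -7.1, -3.1]
grip_width: 21.5
```

```bash
python3 -m inch '[0.05,0.1,0,0,0,0,-1, 0.1,0.2,0,0,0,0,-1, 0.1,0.3,0,0,0,0,-1, 0.1,0.3,0,0,0,0,-1, 0.1,0.3,0,0,0,0,-1]'
```

```text
time: 14.45
tool_pos: [531.9, -199.9, 61.2]
tcp_rot: [3.139, 0.003, -0.21]
contact_force: [1.8, -6.3, -2.7]
grip_width: 21.7
```

```bash
python3 -m inch '[0.05,0.2,0,0,0,0,-1, 0.1,0.4,0,0,0,0,-1, 0.15,0.5,0,0,0,0,-1, 0.15,0.5,0,0,0,0,-1, 0.15,0.5,0,0,0,0,-1]'
```

```text
time: 14.95
tool_pos: [532.8, -197.0, 61.2]
tcp_rot: [3.136, 0.003, -0.21]
contact_force: [0.6, -8.4, -2.8]
grip_width: 21.6
```

```bash
python3 - <<'E'
from h import *
o=bot.get_obs();print(o["tool_pos"],o["contact_force"])
for n in("wrist","top"):
  im=bot.capture(n); cv2.imwrite(f"pics/{n}5.png",im[:,:,::-1])
E
```

```text
[ 532.77391582 -196.98413771   61.17841787] [ 0.60598206 -8.40386464 -2.83441055]
```

View pics/wrist5.png

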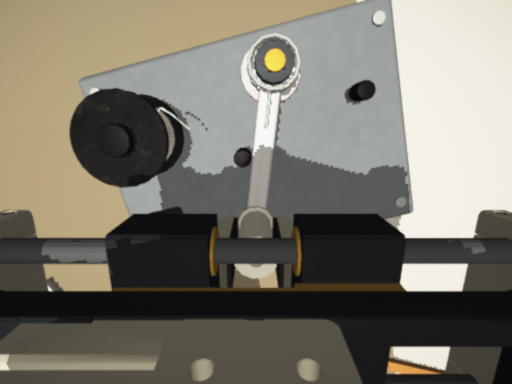

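```bash
python3 -m inch '[0.05,0.2,0,0,0,0,-1, 0.1,0.3,0,0,0,0,-1, 0.15,0.4,0,0,0,0,-1, 0.15,0.4,0,0,0,0,-1, 0.15,0.4,0,0,0,0,-1]'
```

```text
time: 15.55
tool_pos: [533.0, -196.5, 61.2]
tcp_rot: [3.131, 0.004, -0.21]
contact_force: [-3.6, -14.9, -2.4]
grip_width: 21.4
```

```bash
python3 -m inch '[0.05,0.2,0,0,0,0,-1, 0.1,0.3,0,0,0,0,-1, 0.15,0.4,0,0,0,0,-1, 0.15,0.4,0,0,0,0,-1, 0.15,0.4,0,0,0,0,-1]'
```

```text
time: 16.05
tool_pos: [533.0, -196.6, 61.2]
tcp_rot: [3.126, 0.006, -0.21]
contact_force: [-4.2, -17.8, -2.4]
grip_width: 21.1
```

The tool has stopped advancing and the force rose from 8 to 18 N, so the arm is on the stop. I'll hold briefly and check.

```bash
python3 -m inch '[0.1,0.4,0,0,0,0,-1, 0.1,0.4,0,0,0,0,-1, 0.1,0.4,0,0,0,0,-1, 0.1,0.4,0,0,0,0,-1, 0.1,0.4,0,0,0,0,-1]'
python3 - <<'E'
from h import *
for n in("wrist","scene"):
  im=bot.capture(n); cv2.imwrite(f"pics/{n}6.png",im[:,:,::-1])
o=bot.get_obs();print(o["tool_pos"],o["contact_force"],o["grip_width"],abs(o["dq"]).max())
E
```

```text
time: 16.55
tool_pos: [532.9, -196.7, 61.2]
tcp_rot: [3.12, 0.006, -0.21]
contact_force: [-3.4, -17.9, -4.0]
grip_width: 21.5
[ 532.8915887  -196.64376535   61.2029732 ] [ -3.2242316  -18.03365886  -4.14573439] 21.52599740975593 0.001157071178363117
```

View pics/wrist6.png

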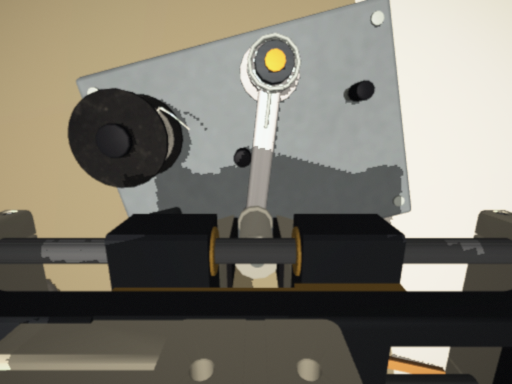

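View pics/scene6.png

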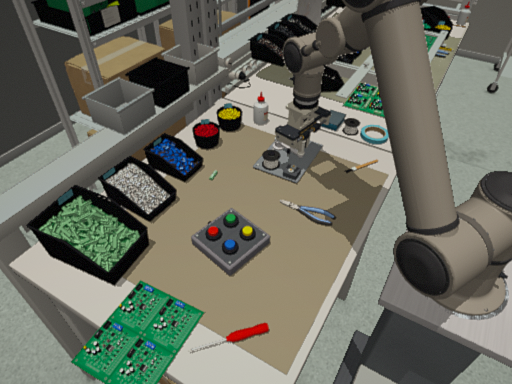

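The bar touches the post at (251,157), the roller is gripped between the fingers, and nothing is moving. The keys are up and the bystanders look unmoved. Handing in.

```bash
python3 -c "
from plant import bot
bot.close_job()
o=bot.get_obs();print(o['time'],o['tool_pos'],o['contact_force'],o['grip_width'])"
```

```text
the job is handed in; nothing more can be done
the job is handed in; nothing more can be done
```

The job is handed in. I pressed the yellow, blue and green keys in that order and am still holding the tension arm by its roller against the working stop. No verdict is reported, so this rests on my own checks.

- **Keys:** each one was pushed until it bottomed at a tool height of about 54.6 mm, with 13 to 17 N measured against the 5 N needed. I lifted clear between keys and never touched the red key.
- **Tension arm:** I gripped the roller (opening about 21.5 mm) and swung it clockwise until the tool stopped advancing. The force rose from about 8 N to 18 N there. The wrist picture shows the bar against the stop post, and my geometry puts the swing at about 71° against the stop's 69.9°, which is within measuring error.
- **At hand-in:** the joints were at rest, I was pushing steadily at about 18 N, the scene picture showed all four keys up, and the bystanders looked unmoved. The robot's clock read about 16.7 s of the 58 s allowed.
- **Not as planned:** going down to the roller, the fingers ended 7 mm off in y and about 6 mm too low. I corrected this before closing them. Near the stop, each move fell short under the spring load, so I finished in small pushes. The state could not be read after hand-in.

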